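Clip the teal monitor onto its sloping rail

ROBOT

A 6-joint arm with a two-finger parallel gripper is mounted at the origin on the work surface. World frame = base frame: x ahead of the robot, y to its left, z up, the work surface at z = 0. Lengths are in mm, angles in degrees, forces in N, time in s.
With the tool pointing down it reaches from about 300 to 850 mm from the base axis. Payload 4.2 kg.
Tool frame: the origin (TCP) lies between the finger pads; the fingertips stand 19 mm ahead of it and the grasp point (between the pads) is the TCP (env.tips_ahead is the distance from the TCP to the fingertips, in mm); z points along the fingers, y is the direction in which the jaws open and shut (so a half turn about z gives the same grasp; the last joint's range is limited). The gripper opens to 91 mm and grips with 3 to 60 N. Pads are 32 mm wide; open, the fingers measure 118 mm over their backs; the gripper's body (76 mm by 178 mm) begins 60 mm behind the grasp point.
Start: joints at [66.349, 18.312, 89.639, -0, 72.044, -1.146], TCP at [220.1, 531.223, 232.976] pointing down, gripper open.
Joint ranges: [-177.97, 177.97], [-48.28, 115.42], [12.27, 149.76], [-77.06, 257.06], [2.81, 150.46], [-146.56, 146.56]. Speed limits (degrees/s): [147.25, 147.25, 180, 180, 180, 180].

INTERFACE

Orientations are given as [roll, pitch, yaw] about the fixed x, y, z axes, in that order (R = Rz(yaw) Ry(pitch) Rx(roll)).
In Python, from workcell import telemetry, viewer, job_done, env gives the robot as it stands. The module is installed in compiled form; this text tells all that it offers.
- The arm moves only by the shell command python3 -m jog 'ROWS' [FORCE]. ROWS is JSON, a list of rows, each a list of 3 entries, a list of its own where there are three numbers: the shift along the tool's x, y, z in cm, then the turn about the tool's z in degrees, then the opening, from 0 (shut) to 1 (fully open). A call has 1 to 10 rows; each row shifts and turns the pose as measured when the row begins, along the tool's axes as they then stand; what a row does not reach is not made up. A row lasts 1/8 s, in which the tool goes at most 62.5 mm and 10.7 degrees, less where a joint would pass 70% of its speed; a pose out of reach is approached as far as the arm can. A call is refused whole if a number of a shift passes 6.25 or a number of a turn 10.7, either way. A call with a gripper value outside its range is refused whole. The fingers move at their own pace and stop on an object; FORCE is the grip in N (left out, the last holds). Time passes only in rows, so rows that do not move let the fingers close. It gives the time, the measured TCP pose, the force and the opening at its end, in the units of the state.
- telemetry.state(): the state, without advancing time (a new reading comes with each control period).
- viewer.grab_frame(name): name is "side" or "top" or "wrist"; returns a dict with "color" (420x560x3 uint8, red, green, blue), "K" (3x3 intrinsics, pixels), "rvec" (rotation vector, rad) and "tvec" (3), from world to camera coordinates, as OpenCV has them. Camera axes: x right, y down, z forward; pixel columns grow to the right and rows downward; lengths in mm; the calibration is good to about 2 mm. A picture is of the moment at which its call begins. There is no depth.
- job_done(): hands the job in, once; it reports no verdict.
The state is a dict: "time_s": time; "qpos": joint angles; "qvel": joint speeds; "effort": joint torques, N m; "ee_pos": TCP position; "ee_rot": TCP orientation; "force": force on the tool from outside, world axes, zero at the start; "torque": the same for the moment, N m; "gripper_width": finger opening in mm.
Only numpy, scipy, OpenCV 4.12 (cv2) and the standard library are available. Lean on these libraries where they do the work, as an engineer would, in place of code of your own. Each camera call takes 0.05 s, during which the arm holds its last target. There are 200 camera calls.

TASK

Put the teal monitor back on the rail of the white sloping stand: hook the lip on its back under the rail's upper edge, then tilt it down until the orange foot clip snaps under the lower edge and it sits flat on the rail. Do it gently, feeling for the rail rather than forcing it, let go, and leave the other things where they are.

Things in the scene. Friction and masses are not known exactly. Their poses are not given: they have to be found in the camera images.
- monitor_center (a point): Centre of the teal monitor's case, 90 x 52 x 44 mm (x, y, z), 0.22 kg, back face at z -22. x points from foot-clip end to lip end, z out of the front (dark screen). Starts lying on its back, front up, level: lip and clip reach 16 mm behind the back face, so this point is 38 mm above the sill. Grasp it across its 52 mm width, near the front (z about +9), so that the fingers clear the rail.
- monitor_lip (a point): Toe tip of the rigid L-shaped lip, slot side; 24 mm along x, -29 mm along z from monitor_center, same axes. The lip is 40 mm wide in y. Its leg fills x +30.5 to +36 (from the centre) and reaches 16 mm behind the back face; its toe runs from the leg towards -x to this tip and fills 7 to 12 mm behind the back face: a slot 7 mm high, 6.5 mm deep lies between back face and toe.
- monitor_clip (a point): Catch tip of the orange foot clip (clip at rest): x -26.5, z -27.5 mm from monitor_center, same axes. The clip is 30 mm wide in y. Its catch points to +x, 5.5 mm behind the back face; from the tip a wedge slants outward to x -31.5, 15 mm behind the back face, and rides over the rail's lower edge.
- clip (a joint): Foot clip travel, m: 0 at rest, up to 0.006 as pushed outward (monitor's -x). Slippery plastic, spring 1200 N/m, about 3 N preload; it yields about 3.5 mm to pass the rail edge and springs back to about 0 once snapped. Pressing the foot end of the front face (x about -27 mm from the centre) straight onto the rail takes some 6 to 18 N.
- rail: Rail on the sloping stand. Origin: nominal centre of its flat top face, 67 to 79 mm above the sill (read it); x up the slope (25 degrees above level), y level along it, z out of the slope. Aluminium strip 60 mm wide (x +-30), 4 mm thick, 130 long, on a 30 mm wide stem; slope face at z -26. The strip is packed up or down: its real top face lies at an unmeasured z between -5 and +5 mm.
- rail_edge (a point): Middle of the strip's upper edge on the nominal top face: x +30 mm from the rail's origin, same axes; the real edge is up to 5 mm higher or lower along z: feel for it. To hook: foot end raised 12 to 20 degrees off the rail's plane, toe past the edge, back face lowered on the edge, then slide towards the foot end until the leg meets the edge; then tilt down about the edge.
- stand: White stand fixed on the sill on four rubber feet (1 to 13 mm tall), carries the rail; 130 x 165 mm. Origin under its base, 66 mm straight below the rail's origin; x level, to the high side. End stops at the rail's y +-65 to +-71 stand 5 mm above the strip. Over 40 N between monitor and stand or rail (sum of contacts) counts as forcing: press slowly (about 10 mm/s), stop at 20 N.
- jug_center (a point): White ceramic jug, 104 mm across with a handle, 160 mm tall; point half-way up on its axis. Leave alone.
- tower_center (a point): Clear pill tower of four stacked tiers, 76 mm across, 112 mm tall; point half-way up. Leave alone.
- magnifier: Steel magnifier lying flat, 9 mm thick, 175 mm long along x: handle to -x (from -88 mm), lens ring 75 mm across centred at x = +50 mm. Origin on the sill under the neck. Leave alone.
- box_center (a point): Beech box shut by a small metal latch, 112 x 162 x 74 mm; point at its centre. Leave alone.
- charger: Small white charger block 55 x 55 x 26 mm, origin under its centre. Leave alone.

How it is judged (in metres and radians):
On the way:
1. the lip's toe is brought down past the rail's top, at its upper edge, while the foot is still raised (more than 0.07 rad) (x of monitor_lip in the frame of rail between 0.014 and 0.031 m and z of monitor_lip in the frame of rail between -0.02 and -0.0005 m and angle between the z axis of monitor_center and the z axis of rail, either way round between 0.07 and 0.5 rad), for 0.1 s.
At the end, for the whole second after the job is handed in: The monitor sits on the rail at rest, lip under the upper edge and foot clip sprung back (within 1.5 mm of rest) under the lower: back parallel to the rail top within 0.045 rad, square across it within 0.08 rad, lip tip at rail x 19 to 28 mm, centre at rail z 15.5 to 28.5 mm (angle between the z axis of monitor_center and the z axis of rail, either way round below 0.045 rad and angle between the x axis of monitor_center and the x axis of rail, either way round below 0.08 rad and x of monitor_lip in the frame of rail between 0.019 and 0.028 m and z of monitor_center in the frame of rail between 0.0155 and 0.0285 m and value of joint clip below 0.0015 m and linear speed of monitor below 0.02 m/s); the robot touches nothing.
It fails at once if the monitor is forced: more than 40 N between it and the stand or rail (contact force between monitor and stand above 40 N).
It fails at once if a bystander is shifted by more than 20 mm (distance of any of jug_center, tower_center, magnifier, box_center, charger from where it was at the start of the episode above 0.02 m).
It also fails if it takes over 66 s, if anything falls off the work surface, if the arm or the gripper's body presses on something with over 40 N, if the wrist force passes 120 N, or if a joint passes its speed limit or range.

## Working session

There is one attempt and no reset: what is moved stays moved. The work goes in short steps, Python scripts to look and compute and a shell command to move; the robot and the scene stay as the last step left them, time stands still between calls to the robot, and variables do not carry over. Pictures are saved under pics/ and viewed, about 8 in all and at most 12, crops included, and the job is handed in when it is done.

```bash
mkdir -p pics; cat > h.py <<'E'
import numpy as np, cv2, json
from workcell import telemetry, viewer, job_done, env
def grab(n,save=None):
    f=viewer.grab_frame(n); f={k:np.array(v) for k,v in f.items()}
    if save: cv2.imwrite(f'pics/{save}.png',f['color'][:,:,::-1])
    np.savez(f'last_{n}.npz',**f); return f
def load(n): return dict(np.load(f'last_{n}.npz'))
def cam(f):
    R=cv2.Rodrigues(f['rvec'].astype(float))[0]; return R,-R.T@f['tvec'].reshape(3)
def ray(f,u,v):
    R,c=cam(f); d=R.T@np.linalg.inv(f['K'])@np.array([u,v,1.]); return c,d/np.linalg.norm(d)
def onz(f,u,v,z):
    c,d=ray(f,u,v); return c+d*(z-c[2])/d[2]
def tri(*obs):
    A=np.zeros((3,3));b=np.zeros(3);L=[ray(*o) for o in obs]
    for c,d in L: P=np.eye(3)-np.outer(d,d);A+=P;b+=P@c
    X=np.linalg.solve(A,b); return X,[np.linalg.norm((np.eye(3)-np.outer(d,d))@(X-c)) for c,d in L]
def proj(f,X):
    return cv2.projectPoints(np.atleast_2d(X).astype(float),f['rvec'].astype(float),f['tvec'].astype(float),f['K'].astype(float),None)[0][:,0]
E
python3 - <<'E'
from h import *
np.set_printoptions(precision=1,suppress=True)
s=telemetry.state();print(s)
for n in('side','top','wrist'):
    f=grab(n,n+'0');print(n,f['K'].ravel(),cam(f)[1],cam(f)[0][2])
a=[load(n)['color'] for n in('top','side')]
E
```

```text
{'time_s': 0.0, 'qpos': array([66.3, 18.4, 89.7, -0. , 72. , -1.1]), 'qvel': array([ 0. , -0. , -0.1, -0.1,  0. , -0. ]), 'effort': array([  0. , -41.2, -23.2,   0.1,   0. ,  -0. ]), 'ee_pos': array([219.9, 530.8, 232.1]), 'ee_rot': array([-179.9,   -0. ,  157.5]), 'force': array([ 0.1,  0.1, -1. ]), 'torque': array([ 0., -0.,  0.]), 'gripper_width': 91.24226038635312}
side [494.9   0.  287.1   0.  494.9 210.2   0.    0.    1. ] [ 291.6 -830.4  840.4] [ 0.3  0.7 -0.7]
top [501.2   0.  284.6   0.  501.2 205.5   0.    0.    1. ] [ 556.4  -14.1 1068.6] [ 0.1  0.  -1. ]
wrist [316.1   0.  276.2   0.  316.1 213.9   0.    0.    1. ] [145.  562.4 383.9] [ 0.3 -0.1 -1. ]
```

View pics/top0.png

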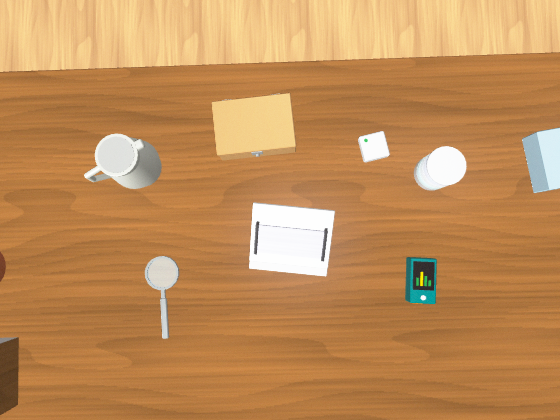

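View pics/side0.png

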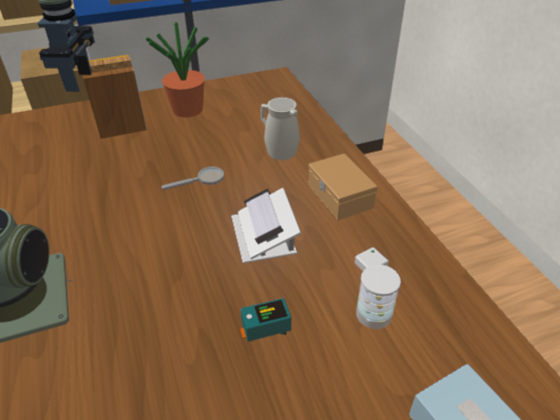

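```bash
python3 - <<'E'
from h import *
t=load('top')['color'];s=load('side')['color']
r=lambda im,x,y,w,h:cv2.resize(im[y:y+h,x:x+w],(400,300),interpolation=cv2.INTER_CUBIC)
# top stand 240..340 x 200..275 ; scale 4
im=np.vstack([np.hstack([r(t,240,200,100,75),r(s,220,182,100,75)]),np.hstack([r(t,370,245,100,75),r(s,220,280,100,75)])])
cv2.imwrite('pics/crop0.png',im[:,:,::-1])
E
```

```text
(no output)
```

View pics/crop0.png

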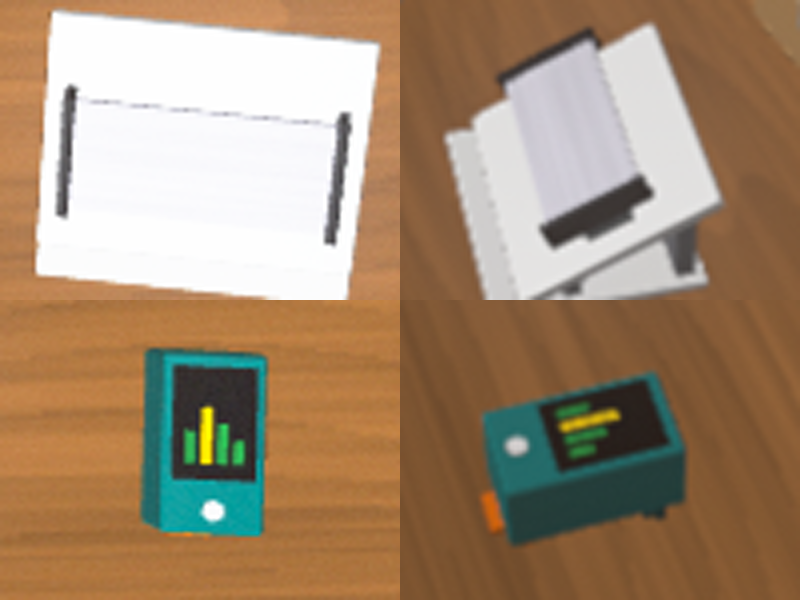

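```bash
python3 - <<'E'
from h import *
np.set_printoptions(precision=1,suppress=True)
T=load('top');S=load('side')
tp=lambda x,y,ox,oy:(T,ox+(x+.5)/4-.5,oy+(y+.5)/4-.5)
sp=lambda x,y,ox,oy:(S,ox+(x+.5)/4-.5,oy+(y+.5)/4-.5)
M={'lip+':((163,353),(656,374)),'lip-':((267,355),(684,446)),'ft+':((160,530),(484,413)),'ft-':((262,535),(509,487))}
P={}
for k,(a,b) in M.items():
    P[k],e=tri(tp(a[0],a[1]-300,370,245),sp(b[0]-400,b[1]-300,220,280));print(k,P[k],e, onz(*tp(a[0],a[1]-300,370,245),60))
c=sum(P.values())/4;print('mon front c',c,'yaw',np.degrees(np.arctan2(*( (P['lip+']+P['lip-']-P['ft+']-P['ft-'])[[1,0]]))),np.linalg.norm(P['lip+']-P['ft+']),np.linalg.norm(P['lip+']-P['lip-']))
St={'hi+':((71,87),(598,33)),'lo+':((62,216),(502,78)),'hi-':((344,113),(648,183)),'lo-':((331,243),(546,231)),'strhi+':((78,99),(594,45)),'strhi-':((335,124),(637,176)),
'plate_hi+':((52,12),(655,24)),'plate_hi-':((379,43),(721,202))}
for k,(a,b) in St.items():
    P[k],e=tri(tp(a[0],a[1],240,200),sp(b[0]-400,b[1],220,182));print(k,P[k],e)
for s in '+-':
    d=P['hi'+s]-P['lo'+s];print(np.linalg.norm(d),np.degrees(np.arctan2(d[2],np.hypot(*d[:2]))),np.degrees(np.arctan2(d[1],d[0])))
d=P['hi+']-P['hi-'];print(np.linalg.norm(d),np.degrees(np.arctan2(-d[0],d[1])))
print('stops mean',sum(P[k] for k in('hi+','lo+','hi-','lo-'))/4)
E
```

```text
lip+ [ 517.4 -243.2   57. ] [np.float64(0.2433595970431537), np.float64(0.24335959704302712)] [ 517.3 -242.4   60. ]
lip- [ 514.  -292.9   62. ] [np.float64(1.0638147820517951), np.float64(1.0638147820517905)] [ 515.  -293.8   60. ]
ft+ [ 430.  -237.2   59.3] [np.float64(0.1134382042619638), np.float64(0.11343820426210202)] [ 430.2 -237.1   60. ]
ft- [ 427.1 -286.1   63.9] [np.float64(0.0598551922500752), np.float64(0.05985519225011777)] [ 426.5 -287.1   60. ]
mon front c [ 472.1 -264.8   60.6] yaw -4.216517008604005 87.63577688498908 50.11140194380981
hi+ [596.9  59.4  84.3] [np.float64(0.49629856409858053), np.float64(0.4962985640986582)]
lo+ [535.   66.6  61.6] [np.float64(1.2031966325194212), np.float64(1.2031966325192482)]
hi- [579.6 -74.   81.9] [np.float64(1.4881264617557521), np.float64(1.488126461755774)]
lo- [518.  -67.5  60. ] [np.float64(1.1522747874231365), np.float64(1.1522747874232984)]
strhi+ [592.   56.2  78.7] [np.float64(0.4654763616773228), np.float64(0.4654763616775393)]
strhi- [574.5 -69.3  84.8] [np.float64(1.2240154423408123), np.float64(1.2240154423408092)]
plate_hi+ [636.2  68.5  73.2] [np.float64(0.7545805317274235), np.float64(0.7545805317275669)]
plate_hi- [615.  -93.4  72.2] [np.float64(0.5433910723879468), np.float64(0.5433910723881612)]
66.35570717289977 20.030319343143116 -6.59644469637213
65.74457615980806 19.424694887118058 -5.954018382157295
134.56709066556098 -7.3879935757329385
stops mean [557.4  -3.9  71.9]
```

```bash
python3 -m jog '[[[0,0,0],-9.2,1],[[0,0,0],-9.2,1],[[-2,-5,0],0,1],[[-2.2,-5.5,0],0,1],[[-2.2,-5.5,0],0,1],[[-2.2,-5.5,0],0,1],[[-2.2,-5.5,0],0,1],[[-2.2,-5.5,0],0,1],[[-2.2,-5.5,0],0,1],[[-2.2,-5.5,0],0,1]]' 20
```

```text
time_s: 1.4
ee_pos: [370.8, 76.4, 231.0]
ee_rot: [-179.8, 0.1, 177.1]
force: [0.4, -0.0, 0.3]
gripper_width: 91.4
```

```bash
python3 -m jog '[[[-1.9,-5.5,0.5],0,1],[[-1.9,-5.5,1],0,1],[[-1.9,-5.5,1],0,1],[[-1.9,-5.5,1],0,1],[[-1.9,-5.5,1.5],0,1],[[-1.9,-5.5,1.5],0,1],[[0,0,0],1.3,1],[[0,0,0],0,1]]'; python3 - <<'E'
from h import *
f=grab('wrist','w1');cv2.imwrite('pics/w1.png',f['color'][:,:,::-1])
s=telemetry.state();print(s['ee_pos'],s['ee_rot'],s['force'],s['qpos'])
E
```

```text
time_s: 2.4
ee_pos: [469.6, -274.3, 164.7]
ee_rot: [-180.0, 0.3, 175.3]
force: [-0.6, 1.4, -0.6]
gripper_width: 91.5
[ 469.68178146 -274.16094669  164.78994839] [-179.92590415    0.30921055  175.3354292 ] [0.26606239 0.02048408 0.89154984] [-3.15273399e+01  1.84261472e+01  9.99431786e+01  8.39111346e-02
  6.13213752e+01 -1.16902639e+02]
```

View pics/w1.png

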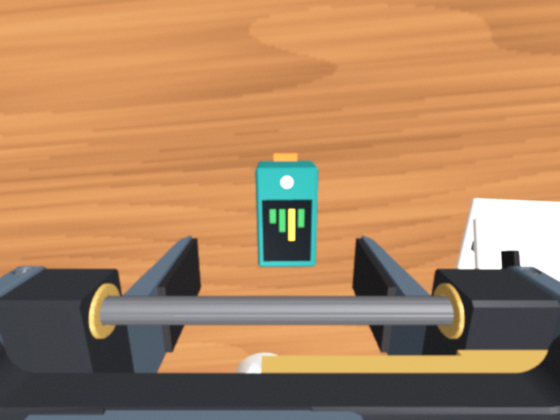

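```bash
python3 - <<'E'
from h import *
np.set_printoptions(precision=1,suppress=True)
f=load('wrist');hsv=cv2.cvtColor(f['color'],cv2.COLOR_RGB2HSV)
m=cv2.inRange(hsv,(80,90,40),(100,255,255));m=cv2.morphologyEx(m,cv2.MORPH_CLOSE,np.ones((25,25)))
n,l,st,_=cv2.connectedComponentsWithStats(m);k=1+st[1:,4].argmax();print(st[k])
ys,xs=np.where(l==k)
r=cv2.minAreaRect(np.c_[xs,ys].astype(np.float32));print(cv2.boxPoints(r))
for p in [(257.5,167),(318,167),(315.5,267),(259,267)]: print(onz(f,*p,60))
P=[onz(f,*p,60)for p in [(257.5,167),(318,167),(315.5,267),(259,267)]]
print(sum(P)/4)
E
```

```text
[ 256  161   62  105 3477]
[[256. 161.]
 [317. 161.]
 [317. 265.]
 [256. 265.]]
[ 425.  -285.7   60. ]
[ 429.  -236.9   60. ]
[ 518.1 -243.    60. ]
[ 513.9 -293.3   60. ]
[ 471.5 -264.7   60. ]
```

```bash
python3 -m jog '[[[0.38,0.97,1],0,1],[[0,0,3],0,1],[[0,0,3],0,1],[[0,0,2.5],0,1],[[0,0,1],0,1],[[0,0,0.5],0,1],[[0,0,0],0,1]]'
```

```text
time_s: 3.32
ee_pos: [466.1, -254.1, 54.3]
ee_rot: [-179.9, 0.5, 175.9]
force: [-0.7, -0.2, 0.7]
gripper_width: 91.1
```

```bash
python3 -m jog '[[[0,-0.5,0.3],0.3,1],[[0,-0.3,0.2],0,1],[[0,0,0.1],0,1],[[0,0,0],0,1]]'
```

```text
time_s: 3.82
ee_pos: [466.7, -263.7, 49.8]
ee_rot: [-179.8, 0.7, 175.6]
force: [0.2, -0.6, -0.2]
gripper_width: 91.3
```

```bash
python3 -m jog '[[[0,0,0.25],0,1],[[0,0,0],0,0.3],[[0,0,0],0,0.3],[[0,0,0],0,0.3],[[0,0,0],0,0.3],[[0,0,0],0,0.3],[[0,0,0],0,0.3]]' 15; python3 -c "
from h import *
print(telemetry.state())"
```

```text
time_s: 4.7
ee_pos: [466.8, -263.7, 47.1]
ee_rot: [-179.8, 0.7, 175.6]
force: [0.1, -0.1, -0.6]
gripper_width: 52.4
{'time_s': 4.7, 'qpos': array([ -30.78281443,   25.35710241,  109.35947813,    0.21258025,
         44.56516887, -116.5190262 ]), 'qvel': array([-0.00945213,  0.00179837,  0.12059692, -0.11391983, -0.06253014,
        0.09396581]), 'effort': array([ 6.79459632e-02, -4.13236928e+01, -1.66808116e+01, -1.71205017e-02,
        1.15479558e-02,  4.69085964e-03]), 'ee_pos': array([ 466.79385358, -263.72971814,   47.13932816]), 'ee_rot': array([-179.81455259,    0.70995014,  175.58684226]), 'force': array([ 0.0649515 , -0.0555895 , -0.63410943]), 'torque': array([-0.02648115,  0.02718171,  0.00467461]), 'gripper_width': 52.42490890390602}
```

```bash
python3 -m jog '[[[0,0,-1],0,0.3],[[0,0,-3],0,0.3],[[0,0,-4],0,0.3],[[0,0,-4],0,0.3],[[0,0,-2],0,0.3],[[-0.5,1.5,0],0,0.3],[[-0.92,3.3,0],0,0.3],[[-0.92,3.3,0],0,0.3],[[-0.92,3.3,0],0,0.3],[[-0.92,3.3,0],0,0.3]]'; python3 -m jog '[[[-0.92,3.3,0],0,0.3],[[-0.92,3.3,0],0,0.3],[[-0.92,3.3,0],0,0.3],[[-0.5,1.5,0],1.2,0.3],[[0,0,0],1.2,0.3],[[0,0,0],0,0.3]]'
```

```text
time_s: 5.95
ee_pos: [516.2, -111.9, 188.8]
ee_rot: [179.9, 0.2, 175.3]
force: [-0.2, -0.1, -2.3]
gripper_width: 52.0
time_s: 6.7
ee_pos: [553.9, 11.1, 181.1]
ee_rot: [179.8, -0.7, 173.2]
force: [-1.2, 0.1, -2.1]
gripper_width: 52.1
```

```bash
python3 -m jog '[[[-0.4,-0.7,0],0,0.3],[[-0.4,-0.5,1],0,0.3],[[0,0,1.8],0,0.3],[[0,0,1],0,0.3],[[0,0,0.2],0,0.3],[[0,0,0],0,0.3]]'; python3 - <<'E'
from h import *
s=telemetry.state();print(s['ee_pos'],s['ee_rot'],s['force'])
f=grab('side');t=grab('top')
r=lambda im,x,y,w,h:cv2.resize(im[y:y+h,x:x+w],(400,300),interpolation=cv2.INTER_CUBIC)
a=cv2.resize(f['color'][165:275,220:340],(600,550),interpolation=cv2.INTER_CUBIC)
cv2.imwrite('pics/hov.png',a[:,:,::-1])
E
```

```text
time_s: 7.45
ee_pos: [559.9, -6.3, 138.4]
ee_rot: [179.8, -0.8, 173.0]
force: [0.0, 0.1, -1.7]
gripper_width: 52.1
[559.93202328  -6.31741068 138.40620178] [179.84245214  -0.76967949 172.95787247] [ 0.01403457  0.11872464 -1.71417961]
```

View pics/hov.png

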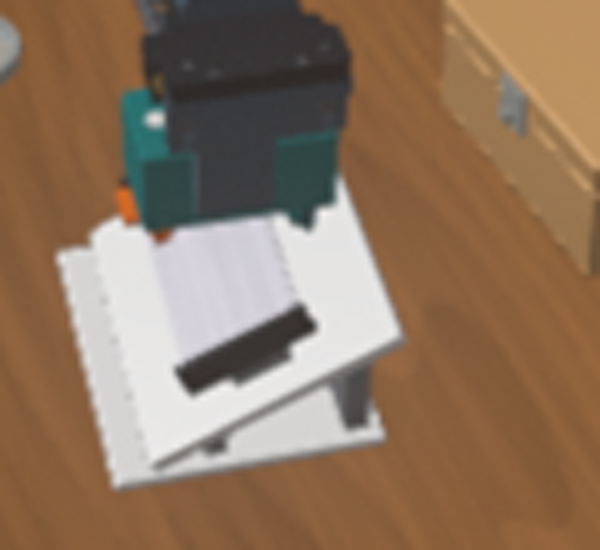

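```bash
python3 - <<'E'
from h import *
np.set_printoptions(precision=1,suppress=True)
f=load('side')
def px(X): p=proj(f,X);return (p-[220,165])*5+2
T=np.array([559.9,-6.3,138.4]);a=np.radians(-7)
u=np.array([np.cos(a),np.sin(a),0]);v=np.array([-np.sin(a),np.cos(a),0]);k=np.array([0,0,1.])
c=T+4.8*u-9.1*k
pt=lambda x,y,z:c+x*u+y*v+z*k
print('back foot-',px(pt(-45,-26,-22)),'back lip-',px(pt(45,-26,-22)),'leg bot-',px(pt(36,-20,-38)),px(pt(30.5,-20,-38)))
O=np.array([558,-4.5,69.]);b=np.radians(25)
rx=u*np.cos(b)+k*np.sin(b);rz=-u*np.sin(b)+k*np.cos(b)
for dz in(-5,0,5):
  print(dz,'edge',[px(O+30*rx+y*v+dz*rz)[0] for y in(-65,-40,0)],'lo edge',[px(O-30*rx+y*v+dz*rz)[0] for y in(-65,)],'stop', [px(O+x*rx-65*v+(5+dz)*rz)[0] for x in(-30,30)])
print('plate', [px(O+65*rx-82.5*v-26*rz)[0],px(O+65*rx+82.5*v-26*rz)[0],px(O-65*rx-82.5*v-26*rz)[0]])
E
```

```text
back foot- [[144.9 240. ]] back lip- [[339.7 208.1]] leg bot- [[317.3 229.3]] [[305.7 231.2]]
-5 edge [array([311.4, 319.6]), array([298.2, 283.2]), array([278. , 227.3])] lo edge [array([194.8, 380.5])] stop [array([189.9, 374.2]), array([306.8, 313. ])]
0 edge [array([306.8, 313. ]), array([293.7, 276.6]), array([273.5, 220.7])] lo edge [array([189.9, 374.2])] stop [array([184.9, 367.8]), array([302.2, 306.4])]
5 edge [array([302.2, 306.4]), array([289.1, 270. ]), array([269. , 214.1])] lo edge [array([184.9, 367.8])] stop [array([179.9, 361.4]), array([297.5, 299.7])]
plate [array([408.6, 337.3]), array([319.3, 114.8]), array([155.9, 468.6])]
```

```bash
python3 -m jog '[[[-0.4,0,0],0,0.3],[[0,0,0.7],0,0.3],[[0,0,0.7],0,0.3],[[0,0,0.3],0,0.3],[[0,0,0.1],0,0.3],[[0,0,0.1],0,0.3],[[0,0,0],0,0.3]]'
```

```text
time_s: 8.43
ee_pos: [564.6, -6.3, 119.1]
ee_rot: [179.8, -0.6, 173.0]
force: [0.1, -0.0, -1.5]
gripper_width: 51.9
```

Now feeling downward slowly.

```bash
python3 -m jog '[[[0,0,0.1],0,0.3],[[0,0,0.1],0,0.3],[[0,0,0.1],0,0.3]]';python3 -m jog '[[[0,0,0.1],0,0.3],[[0,0,0.1],0,0.3]]';python3 -m jog '[[[0,0,0.1],0,0.3],[[0,0,0.1],0,0.3]]'
```

```text
time_s: 8.8
ee_pos: [564.8, -6.3, 116.3]
ee_rot: [179.8, -0.6, 173.0]
force: [0.2, 0.0, -2.3]
gripper_width: 52.0
time_s: 9.05
ee_pos: [564.8, -6.3, 114.2]
ee_rot: [179.8, -0.6, 173.0]
force: [0.4, -0.6, -2.2]
gripper_width: 52.0
time_s: 9.3
ee_pos: [564.8, -6.3, 113.2]
ee_rot: [179.8, -0.6, 173.0]
force: [-3.1, -0.5, 7.5]
gripper_width: 51.7
```

```bash
python3 -m jog '[[[0,0,-0.08],0,0.3],[[0.1,0,0],0,0.3],[[0.15,0,0],0,0.3]]';python3 -m jog '[[[0.15,0,0],0,0.3],[[0.15,0,0],0,0.3]]'
```

```text
time_s: 9.68
ee_pos: [562.3, -6.0, 113.8]
ee_rot: [179.8, -0.6, 173.0]
force: [1.0, 0.5, -1.7]
gripper_width: 52.0
time_s: 9.93
ee_pos: [559.2, -5.6, 113.6]
ee_rot: [179.8, -0.5, 173.0]
force: [-0.7, 0.2, -0.7]
gripper_width: 52.2
```

```bash
python3 -m jog '[[[0,0,0.1],0,0.3]]';python3 -m jog '[[[0,0,0.1],0,0.3]]'
```

```text
time_s: 10.05
ee_pos: [559.1, -5.6, 113.3]
ee_rot: [179.8, -0.5, 173.0]
force: [-2.8, 0.5, 7.1]
gripper_width: 51.7
time_s: 10.18
ee_pos: [559.1, -5.6, 113.3]
ee_rot: [179.8, -0.5, 173.0]
force: [-2.5, 0.2, 6.4]
gripper_width: 52.1
```

```bash
python3 -m jog '[[[0.15,0,-0.03],0,0.3],[[0.15,0,0],0,0.3]]';python3 -m jog '[[[0.12,0,0],0,0.3],[[0.12,0,0],0,0.3]]'
```

```text
time_s: 10.42
ee_pos: [556.0, -5.2, 113.6]
ee_rot: [179.8, -0.5, 173.0]
force: [0.7, -0.0, -1.0]
gripper_width: 51.9
time_s: 10.68
ee_pos: [553.9, -5.0, 113.6]
ee_rot: [179.8, -0.4, 173.0]
force: [1.3, 0.9, -0.3]
gripper_width: 51.9
```

```bash
python3 -m jog '[[[0.1,0,0],0,0.3],[[0.1,0,0],0,0.3]]';python3 -m jog '[[[0.1,0,0],0,0.3],[[0.1,0,0],0,0.3]]'
```

```text
time_s: 10.92
ee_pos: [552.0, -4.7, 113.6]
ee_rot: [179.8, -0.4, 173.0]
force: [0.6, -0.8, -1.7]
gripper_width: 51.9
time_s: 11.18
ee_pos: [550.0, -4.5, 113.7]
ee_rot: [179.8, -0.4, 173.0]
force: [0.6, 0.7, -1.1]
gripper_width: 52.0
```

```bash
python3 -m jog '[[[0.1,0,0],0,0.3],[[0.1,0,0],0,0.3]]';python3 -m jog '[[[0.1,0,0],0,0.3]]';python3 -m jog '[[[0.1,0,0],0,0.3]]'
```

```text
time_s: 11.42
ee_pos: [549.2, -4.3, 113.7]
ee_rot: [179.8, -0.2, 173.0]
force: [4.4, -1.0, -4.6]
gripper_width: 52.1
time_s: 11.55
ee_pos: [549.1, -4.3, 113.6]
ee_rot: [179.8, -0.1, 173.0]
force: [4.6, -0.6, -4.9]
gripper_width: 51.9
time_s: 11.68
ee_pos: [549.0, -4.3, 113.7]
ee_rot: [179.8, 0.0, 173.0]
force: [5.5, -0.4, -5.4]
gripper_width: 51.9
```

```bash
python3 -m jog '[[[-0.05,0,0],0,0.3],[[0.06,0,0.12],0,0.3]]' 6;python3 -m jog '[[[0.08,0,0.12],0,0.3],[[0.08,0,0.12],0,0.3]]';python3 -m jog '[[[0.08,0,0.12],0,0.3],[[0.08,0,0.12],0,0.3]]'
```

```text
time_s: 11.92
ee_pos: [548.3, -4.2, 112.7]
ee_rot: [179.8, -0.1, 173.0]
force: [1.3, -0.7, -0.3]
gripper_width: 51.8
time_s: 12.18
ee_pos: [546.3, -4.0, 110.6]
ee_rot: [179.8, -0.1, 173.0]
force: [1.3, -0.1, 0.3]
gripper_width: 51.9
time_s: 12.42
ee_pos: [544.2, -3.7, 108.2]
ee_rot: [179.8, -0.1, 173.0]
force: [1.1, -0.1, 0.3]
gripper_width: 52.0
```

```bash
python3 -m jog '[[[0.07,0,0.14],0,0.3],[[0.07,0,0.14],0,0.3]]';python3 -m jog '[[[0.06,0,0.14],0,0.3],[[0.06,0,0.14],0,0.3]]'; python3 - <<'E'
from h import *
f=grab('side')
a=cv2.resize(f['color'][165:275,220:340],(600,550),interpolation=cv2.INTER_CUBIC)
cv2.imwrite('pics/tilt.png',a[:,:,::-1])
E
```

```text
time_s: 12.68
ee_pos: [542.3, -3.4, 105.2]
ee_rot: [179.8, -0.2, 173.0]
force: [0.9, 0.6, 1.0]
gripper_width: 51.9
time_s: 12.92
ee_pos: [540.5, -3.2, 102.4]
ee_rot: [179.8, -0.2, 173.0]
force: [-0.7, 0.9, 6.0]
gripper_width: 52.0
```

View pics/tilt.png

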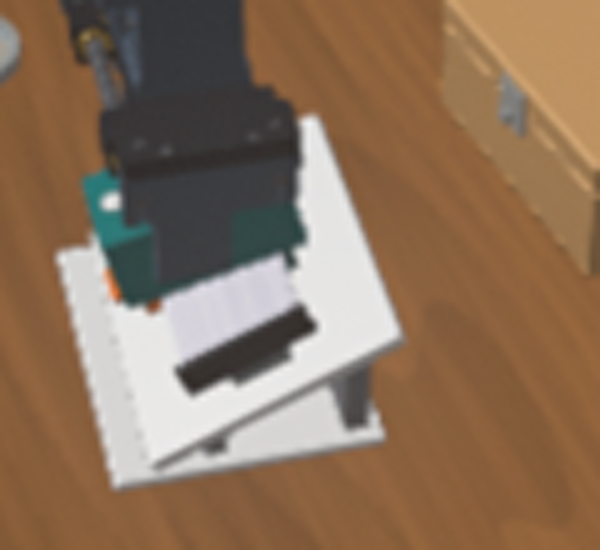

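```bash
python3 -m jog '[[[0,0,0],0,0.65],[[0,0,0],0,0.72],[[0,0,0],0,0.72],[[0,0,-1],0,0.72],[[0,0,-3],0,0.72],[[0,0,-3],0,0.72],[[1.5,0,0],0,0],[[2,0,0],0,0],[[0.5,0,0],0,0],[[0,0,0],0,0]]' 20;python3 -m jog '[[[0,0,0],0,0],[[0,0,0],0,0],[[0,0,0],0,0]]'
python3 - <<'E'
from h import *
f=grab('side')
a=cv2.resize(f['color'][165:275,220:340],(600,550),interpolation=cv2.INTER_CUBIC)
cv2.imwrite('pics/rel.png',a[:,:,::-1])
E
```

```text
time_s: 14.22
ee_pos: [496.6, 1.8, 173.5]
ee_rot: [179.8, -0.5, 173.0]
force: [1.2, -0.1, 0.7]
gripper_width: 28.8
time_s: 14.6
ee_pos: [497.4, 1.7, 172.7]
ee_rot: [179.8, -0.6, 173.0]
force: [-0.3, 0.7, -0.4]
gripper_width: 0.7
```

View pics/rel.png

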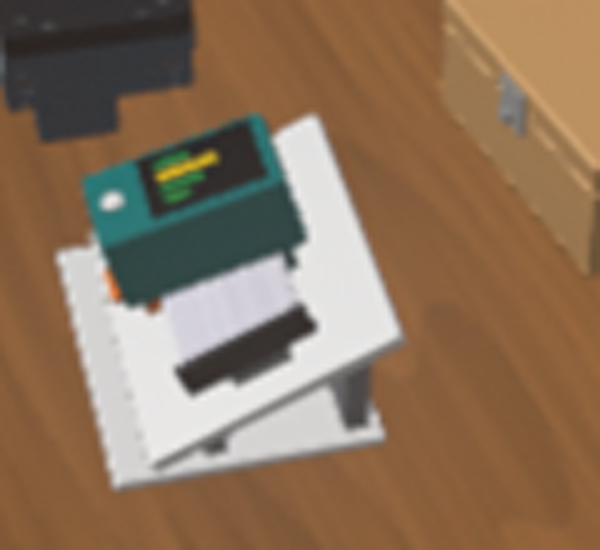

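```bash
python3 -m jog '[[[0,0,1],0,0],[[0,0,1.5],0,0],[[0,0,0.8],0,0],[[0,0,0.2],0,0],[[0,0,0],0,0]]'; python3 -m jog '[[[0,0,0.12],0,0],[[0,0,0.12],0,0],[[0,0,0.12],0,0]]'
```

```text
time_s: 15.28
ee_pos: [497.1, 1.8, 135.2]
ee_rot: [179.8, -0.6, 173.0]
force: [0.6, -0.1, 0.2]
gripper_width: 0.4
time_s: 15.65
ee_pos: [497.8, 1.8, 132.3]
ee_rot: [179.8, -0.5, 173.0]
force: [-0.7, 0.0, 0.2]
gripper_width: 0.6
```

```bash
python3 -m jog '[[[0,0,0.12],0,0],[[0,0,0.12],0,0]]';python3 -m jog '[[[0,0,0.1],0,0],[[0,0,0.1],0,0]]'
```

```text
time_s: 15.9
ee_pos: [497.8, 1.8, 130.0]
ee_rot: [179.8, -0.5, 173.0]
force: [0.4, 0.6, -1.2]
gripper_width: 0.5
time_s: 16.15
ee_pos: [497.9, 1.8, 127.9]
ee_rot: [179.8, -0.5, 173.0]
force: [-0.0, 0.6, 2.8]
gripper_width: 0.3
```

```bash
python3 -m jog '[[[0,0,0.1],0,0]]';python3 -m jog '[[[0,0,0.1],0,0]]';python3 -m jog '[[[0,0,0.1],0,0]]'
```

```text
time_s: 16.27
ee_pos: [497.6, 1.8, 127.0]
ee_rot: [179.8, -0.5, 173.0]
force: [-1.2, 0.9, 3.3]
gripper_width: 0.1
time_s: 16.4
ee_pos: [497.3, 1.9, 126.2]
ee_rot: [179.8, -0.5, 173.0]
force: [-2.0, -0.3, 3.7]
gripper_width: 0.2
time_s: 16.52
ee_pos: [497.0, 2.0, 125.3]
ee_rot: [179.8, -0.6, 173.0]
force: [-2.2, 0.3, 3.8]
gripper_width: 0.3
```

```bash
python3 -m jog '[[[0,0,0.1],0,0]]';python3 -m jog '[[[0,0,0.1],0,0]]';python3 -m jog '[[[0,0,0.1],0,0]]';python3 -m jog '[[[0,0,0.08],0,0]]'
```

```text
time_s: 16.65
ee_pos: [496.7, 2.1, 124.3]
ee_rot: [179.8, -0.6, 173.0]
force: [-3.3, 1.0, 4.9]
gripper_width: 1.0
time_s: 16.77
ee_pos: [496.5, 2.1, 123.5]
ee_rot: [179.8, -0.6, 173.0]
force: [-1.7, 0.5, 1.0]
gripper_width: 0.6
time_s: 16.9
ee_pos: [496.3, 2.1, 122.5]
ee_rot: [179.8, -0.6, 173.0]
force: [-2.8, 0.6, 5.3]
gripper_width: 0.7
time_s: 17.02
ee_pos: [496.7, 2.0, 121.4]
ee_rot: [179.8, -0.6, 173.0]
force: [0.2, -0.6, 0.7]
gripper_width: 0.2
```

```bash
python3 -m jog '[[[0,0,0.08],0,0]]';python3 -m jog '[[[0,0,0.08],0,0]]';python3 -m jog '[[[0,0,0.08],0,0]]'
```

```text
time_s: 17.15
ee_pos: [496.9, 2.0, 120.3]
ee_rot: [179.8, -0.5, 173.0]
force: [-1.5, 0.2, 0.5]
gripper_width: 0.2
time_s: 17.27
ee_pos: [496.7, 2.0, 119.2]
ee_rot: [179.8, -0.6, 173.0]
force: [-1.1, 0.2, 0.4]
gripper_width: 0.6
time_s: 17.4
ee_pos: [496.9, 2.0, 118.2]
ee_rot: [179.8, -0.6, 173.0]
force: [0.1, -0.4, -0.3]
gripper_width: 0.2
```

```bash
python3 -m jog '[[[0,0,0.08],0,0]]';python3 -m jog '[[[0,0,0.08],0,0]]';python3 -m jog '[[[0,0,0.08],0,0]]'
python3 - <<'E'
from h import *
f=grab('side')
a=cv2.resize(f['color'][165:275,220:340],(600,550),interpolation=cv2.INTER_CUBIC)
cv2.imwrite('pics/pr.png',a[:,:,::-1])
E
```

```text
time_s: 17.52
ee_pos: [497.2, 1.9, 117.4]
ee_rot: [179.8, -0.5, 173.0]
force: [-0.7, 0.1, 4.3]
gripper_width: 0.5
time_s: 17.65
ee_pos: [497.3, 2.0, 117.1]
ee_rot: [179.8, -0.5, 173.0]
force: [-1.6, -0.6, 7.4]
gripper_width: 0.4
time_s: 17.77
ee_pos: [497.3, 1.9, 117.1]
ee_rot: [179.8, -0.5, 173.0]
force: [-2.8, 0.2, 8.9]
gripper_width: 0.4
```

View pics/pr.png

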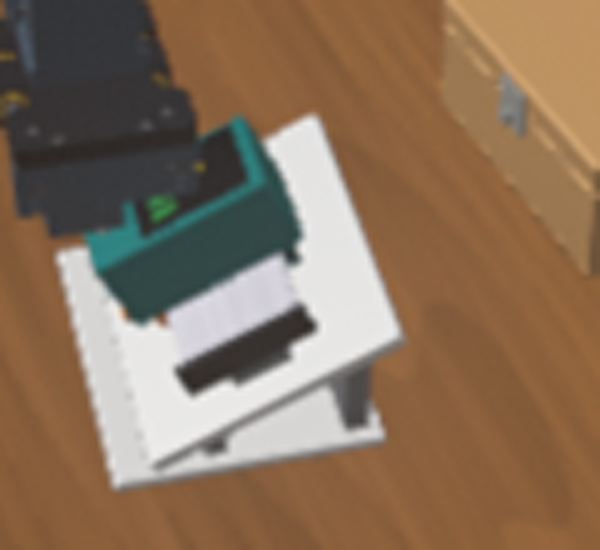

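```bash
python3 -m jog '[[[0,0,0.1],0,0]]';python3 -m jog '[[[0,0,0.12],0,0]]';python3 -m jog '[[[0,0,0.15],0,0]]'
```

```text
time_s: 17.95
ee_pos: [497.3, 1.9, 117.0]
ee_rot: [179.8, -0.5, 173.0]
force: [-2.6, -0.4, 7.8]
gripper_width: 0.4
time_s: 18.08
ee_pos: [497.3, 1.9, 117.0]
ee_rot: [179.8, -0.4, 173.0]
force: [-3.5, -0.1, 10.6]
gripper_width: 0.5
time_s: 18.2
ee_pos: [497.3, 1.9, 116.8]
ee_rot: [179.8, -0.4, 173.0]
force: [-4.5, -0.1, 13.1]
gripper_width: 0.7
```

```bash
python3 -m jog '[[[0,0,0.17],0,0]]';python3 -m jog '[[[0,0,0.2],0,0]]';python3 -m jog '[[[0,0,0.22],0,0]]'
```

```text
time_s: 18.32
ee_pos: [497.3, 2.0, 116.8]
ee_rot: [179.8, -0.3, 173.0]
force: [-4.7, 0.6, 14.8]
gripper_width: 0.2
time_s: 18.45
ee_pos: [497.3, 1.9, 116.7]
ee_rot: [179.8, -0.3, 173.0]
force: [-5.0, -0.6, 15.7]
gripper_width: 0.4
time_s: 18.58
ee_pos: [497.3, 1.9, 116.6]
ee_rot: [179.8, -0.2, 173.0]
force: [-6.8, -0.1, 17.6]
gripper_width: 0.4
```

```bash
python3 -m jog '[[[0,0,-0.5],0,0],[[0,0,-2],0,0],[[0,0,-4],0,0],[[2,0,-4],0,0],[[4,0,-2],0,0],[[5,0,0],0,0],[[5,0,0],0,0],[[2,0,0],0,0],[[0,0,0],0,0]]'
python3 - <<'E'
from h import *
f=grab('side');t=grab('top')
b=lambda im,x,y:cv2.resize(im[y:y+75,x:x+50],(400,600),interpolation=cv2.INTER_CUBIC)
a=np.hstack([b(f['color'],232,183),b(t['color'],266,200)])
cv2.imwrite('pics/fin.png',a[:,:,::-1])
E
```

```text
time_s: 19.7
ee_pos: [317.1, 23.7, 246.4]
ee_rot: [179.8, 0.2, 173.0]
force: [0.4, 0.2, -0.4]
gripper_width: 0.1
```

View pics/fin.png

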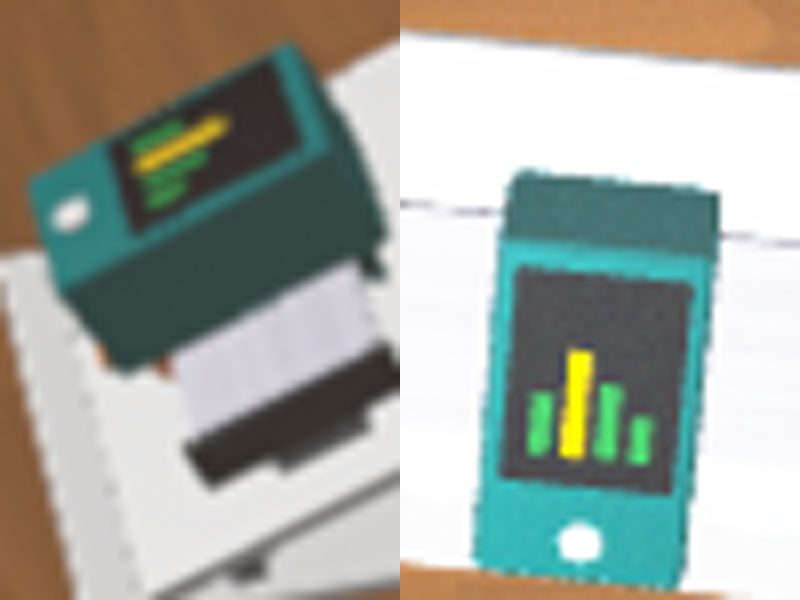

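```bash
python3 - <<'E'
from h import *
np.set_printoptions(precision=1,suppress=True)
f=load('side');t=load('top')
a=np.radians(-7);u=np.array([np.cos(a),np.sin(a),0]);v=np.array([-np.sin(a),np.cos(a),0]);k=np.array([0,0,1.])
E=np.array([582.5,-6.5,82.2])
for th in(25,22,19,15):
    b=np.radians(th);rx=u*np.cos(b)+k*np.sin(b);rz=-u*np.sin(b)+k*np.cos(b)
    c=E-30.5*rx+22*rz
    P=[c+x*rx+y*v+z*rz for x,y,z in((-45,-26,22),(45,-26,22),(-45,26,22),(45,26,22),(-45,-26,-22),(45,-26,-22))]
    p=(proj(f,P)-[232,183])*8+3.5;q=(proj(t,P[:4])-[266,200])*8+[403.5,3.5]
    sl=lambda i,j:np.degrees(np.arctan2(p[i,1]-p[j,1],p[j,0]-p[i,0]))
    print(th,sl(0,1),sl(2,3),sl(4,5));print(p.round().tolist(),q.round().tolist())
S=lambda a,b:tri((f,232+(a[0]-3.5)/8,183+(a[1]-3.5)/8),(t,266+(b[0]-403.5)/8,200+(b[1]-3.5)/8))
X={n:S(*o)[0] for n,o in dict(f1=((68,292),(683,587)),l1=((330,150),(715,255)),f2=((30,182),(473,560)),l2=((292,42),(503,240))).items()}
print(X)
for s in'12':
    d=X['l'+s]-X['f'+s];print(np.linalg.norm(d),np.degrees(np.arctan2(d[2],np.hypot(*d[:2]))),np.degrees(np.arctan2(d[1],d[0])))
E
```

```text
25 27.953367083947715 28.13664127374088 27.774580155323118
[[52.0, 294.0], [332.0, 145.0], [21.0, 178.0], [291.0, 33.0], [124.0, 386.0], [397.0, 242.0]] [[676.0, 595.0], [710.0, 257.0], [463.0, 574.0], [489.0, 236.0]]
22 25.68322316448363 25.805285611667028 25.56528556910402
[[53.0, 282.0], [341.0, 143.0], [22.0, 165.0], [299.0, 31.0], [118.0, 377.0], [398.0, 243.0]] [[677.0, 594.0], [711.0, 246.0], [462.0, 573.0], [490.0, 225.0]]
19 23.429098717997064 23.489411814270127 23.37120256850172
[[55.0, 269.0], [349.0, 142.0], [23.0, 153.0], [308.0, 30.0], [113.0, 369.0], [399.0, 245.0]] [[677.0, 592.0], [712.0, 236.0], [462.0, 571.0], [491.0, 215.0]]
15 20.4381528001947 20.415752580169777 20.45956971122789
[[58.0, 253.0], [360.0, 140.0], [27.0, 137.0], [318.0, 28.0], [106.0, 357.0], [400.0, 247.0]] [[678.0, 588.0], [714.0, 222.0], [461.0, 567.0], [493.0, 201.0]]
{'f1': array([496. , -23.7,  91.6]), 'l1': array([573.6, -32.5, 127.3]), 'f2': array([502. ,  27.6,  89.5]), 'l2': array([579.2,  16.8, 127.5])}
85.93858390736473 24.587241371701932 -6.518731694796056
86.70564893616377 25.98417668396959 -7.932161830961944
```

```bash
python3 -c "
from h import *
print(telemetry.state()['time_s']);print(job_done())"
```

```text
19.8
the job is handed in; nothing more can be done
None
```

The monitor is back on the rail and the job is handed in at 19.8 s. I have no verdict from the judge.

**What I did:**
- I gripped the monitor across its width and lowered it slowly until its back touched the rail's upper edge, at about 7–8 N.
- I slid it towards the foot end until the lip stopped it, at about 5 N.
- I tilted it down by letting it turn in a light 6 N grip, then let go and pressed the foot end with the closed fingertips.
- The force peaked at about 5 N and then dropped to nothing. The foot then met a hard stop, and I pressed on to just under 19 N. That was the highest force read at the end of any move.

**Last checks:**
- **Tilt:** the monitor measured about 24.6 and 26.0 degrees along its two sides, against the rail's 25. The pressing height at the hard stop (TCP at about 117 mm) also matched a flat fit.
- **Square across the rail:** its yaw measured −6.5 and −7.9 degrees, against about −7 for the rail.
- **Clear of the scene:** the gripper was about 180 mm back from the stand and touched nothing. The arm kept well clear of the other things, but I did not measure their positions again.

**Less certain:**
- I could not see the clip's travel directly. That it snapped is judged from the force drop, the hard stop and the flat fit.
- The side view had suggested the rail was packed about 5 mm low. By touch the edge was at about its expected height, so I trusted the touch.

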